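# Fetch the spare radio battery from under the sliding cover

### The arm

A 6-joint arm with a two-finger parallel gripper is mounted at the origin on the work surface. World frame = base frame: x ahead of the robot, y to its left, z up, the work surface at z = 0. Lengths are in m, angles in rad, forces in N, time in s.
With the tool pointing down it reaches from about 0.375 to 0.925 m from the base axis. Payload 5.7 kg.
Tool frame: the origin (TCP) lies midway between the tips of the shut fingers; the grasp point (between the pads) lies 19 mm behind it; z points along the fingers, x is the direction in which the jaws open and shut, and the axes are right-handed (so a half turn about z gives the same grasp; the last joint's range is limited). The gripper opens to 88 mm and grips with 3 to 60 N. Pads are 20 mm wide; open, the fingers measure 115 mm over their backs; the gripper's body (75 mm by 178 mm) begins 61 mm behind the grasp point.
Start: joints at [1.226, 0.359, 1.51, -0, 1.272, -0.115], TCP at [0.137, 0.584, 0.187] pointing down, gripper open.
Joint ranges: [-2.97, 2.97], [-1.01, 2.36], [0.21, 2.38], [-0.96, 4.11], [0.2, 2.71], [-2.98, 2.98]. Speed limits (rad/s): [2.39, 2.39, 3.14, 3.14, 3.14, 3.14].

### API

Orientations are given as a unit quaternion [x, y, z, w].
In Python, from bench import move_ptp, servo_line, goto_joints, move_gripper, sleep, inverse_kinematics, capture, PlanningError, close_job, spot_in, silhouettes, current_clock, current_joint_pos, current_qvel, current_joint_torque, current_position, current_orientation, current_force, current_torque, current_finger_gap gives the robot as it stands. Calls block until the motion is done:
- move_ptp(position, orientation): joint-space move of the TCP to a pose.
- servo_line(position, orientation=None, rate=0.15, contact_N=None): straight line of the TCP; orientation=None keeps the orientation; rate is the mean speed in m/s. With contact_N (N) it stops when the force on the tool has changed by that much, and returns True; else False.
- goto_joints(angles): joint-space move.
- move_gripper(opening): finger opening in m; the grip force is fixed at half the most; returns when the fingers have stopped.
- sleep(seconds).
- inverse_kinematics(position, orientation): joint angles nearest the present ones, or None.
- capture(name): name is "scene" or "top" or "wrist"; returns a dict with "image" (480x640x3 uint8, blue, green, red), "range_z" (480x640 float32, m along the optical axis (not along the pixel's ray), 0 where there is no reading), "intrinsics" (3x3 intrinsics, pixels), "k1" (the pictures are not rectified: a ray, as slopes to the right and down, at radius r is drawn at 1 + k1 r^2 times it, then the intrinsics apply), "R" (3x3) and "t" (3): a world point X has camera coordinates R X + t. Camera axes: x right, y down, z forward; pixel columns grow to the right and rows downward; lengths in m; the calibration is good to about 2 mm. A picture is of the moment at which its call begins.
A pose or a line that the arm cannot do raises PlanningError and nothing moves.
- close_job(): hands the job in, once; it reports no verdict.
Trained networks look in the newest picture that a camera, given by its name, has taken for a name from the list of things; names that differ only in an ending like _2 or _b are one class to them, and where a whole thing is asked for, a point or a joint stands for the part that bears it (a point fixed in the world has none). Each returns a list of dicts, best first, with "conf" (0 to 1); they miss things now and then, are a little off and sometimes report something else, mostly with a low value. They report only what shows in the picture. A call takes as long as a camera call. They do not tell look-alikes from the thing itself.
- spot_in(camera, query): "xy" ([column, row] in pixels, amid what is visible of it).
- silhouettes(camera, query): "region" (480x640 bool, what is visible of it) and "xy" ([column, row] in pixels, amid what is visible of it).
Readings, each from a call of its own:
- current_clock(): time.
- current_joint_pos(): joint angles.
- current_qvel(): joint speeds.
- current_joint_torque(): joint torques, N m.
- current_position(): TCP position.
- current_orientation(): TCP orientation.
- current_force(): force on the tool from outside, world axes, zero at the start.
- current_torque(): the same for the moment, N m.
- current_finger_gap(): finger opening in m.
Only numpy, scipy, OpenCV 4.12 (cv2) and the standard library are available. Lean on these libraries where they do the work, as an engineer would, in place of code of your own. Each camera call takes 0.05 s, during which the arm holds its last target. There are 200 camera calls.

### The job

The ward radio needs its spare battery charged: slide the aluminium cover of the grey accessory box back, away from the robot's side, until the three pockets are open, without lifting it off the box. See which pocket holds the flat rectangular battery pack (the other two hold a plug with two pins and a round tin), take it out and set it upright in the square well of the small grey charging dock without dropping it. Leave the cover lying slid back on the box.

Things in the scene. Friction and masses are not known exactly. Their poses are not given: they have to be found in the camera images.
- box: Fixed grey box (mm), 270 (x) x 244 x 60 high, origin: underside centre, -x to the robot. Well x -121..-7, y -110..110, floor 6 up, has 3 pockets centred at x -64, y -73, 0, 73; dividers only 16 high (from table). Walls and the solid ledge behind (x -7..129) are 50 high; the cover slides on them, kept in by side rails and rear stop (x 129), 60 high, and a front lip, 56.
- cover: Loose aluminium plate (mm) 127 (x) x 229 x 5, about 0.25 kg, on the box, 3 side play. Origin: underside centre, 50 above the table. Black bar handle upright on its middle: 16 (x) x 70 (y) x 30 high, top 35 above the origin. Origin in the box's frame: x about -62 closed, +65 at the rear stop, open beyond +40. Slides along the box's x against light friction only.
- battery: Spare battery: black upright slab (mm) 24 (x) x 38 (y) x 40 high, about 0.09 kg, two flat brass strips on top. Origin: underside centre, on a pocket's floor (6 above the table), within 6 of the pocket's middle in x and y, yawed up to 15 degrees from the box. The other pockets hold a black plug 30 x 30 x 26 with two steel pins up to 38 high, and a round black tin, 34 wide, 37 high.
- dock: Small grey charging dock, fixed (mm), 128 (x) x 92 (y) x 20 high. Square well open upward, 80 x 80 inside, 10 deep, its floor 10 above the table. Origin on the table below the well's centre; x points to the dock's solid end, which reaches x = 82. Any turn of the battery in the well will do.
Things that resemble listed ones, but are neither listed nor needed, are in the scene too. What is shaped like the dock but turquoise or yellow is not meant.

How it is judged:
On the way, in this order (a step that is already met when the one before it is completed fails the run):
1. the cover is slid back and lies on the box with the pockets open (x of cover in the frame of box above 0.04 m and z of cover in the frame of box below 0.056 m), for 0.2 s.
2. the battery is lifted out of its pocket (height (world z) of battery above 0.03 m), for 0.1 s.
At the end, for the whole second after the job is handed in: The battery stands upright (within 11 degrees), at rest on the floor of the dock's well (origin within 45 mm sideways of the well's centre, under 15 mm above the dock's underside); the cover rests flat on the box (origin under 56 mm above its underside), slid back beyond box x = +40 mm (all of step 1 and horizontal distance between battery and dock below 0.045 m and z of battery in the frame of dock below 0.015 m and angle between battery's own z axis and vertical below 0.2 rad and linear speed of each of battery, cover below 0.02 m/s); the robot touches nothing.
It fails at once if the cover is lifted more than about 18 mm off its track (z of cover in the frame of box above 0.068 m).
It fails at once if the battery falls freely from more than 50 mm above the dock's floor (height (world z) of battery above 0.06 m and contact force between battery and anything else below 0.02 N).
It also fails if it takes over 51 s, if anything falls off the work surface, if the arm or the gripper's body presses on something with over 40 N, if the wrist force passes 120 N, or if a joint passes its speed limit or range.

## Working session

There is one attempt and no reset: what is moved stays moved. The work goes in short steps, each a Python script; the robot and the scene stay as the last script left them, time stands still between calls to the robot, and variables do not carry over. Pictures are saved under pics/ and viewed, about 8 in all and at most 12, crops included, and the job is handed in when it is done.

```bash
mkdir -p pics; ls; cat > h.py <<'E'
import numpy as np, cv2
from bench import *
from scipy.spatial.transform import Rotation as Rn
def world(c,px):
    """pixels Nx2 -> world points by depth"""
    px=np.atleast_2d(np.asarray(px,float)); K=c["intrinsics"]
    z=np.array([c["range_z"][int(round(v)),int(round(u))] for u,v in px])
    s=slopes(c,px); P=np.c_[s*z[:,None],z]
    return (P-c["t"])@c["R"]
def slopes(c,px):
    K=c["intrinsics"]; d=np.c_[(px[:,0]-K[0,2])/K[0,0],(px[:,1]-K[1,2])/K[1,1]]; s=d.copy()
    for _ in range(8): s=d/(1+c["k1"]*(s**2).sum(1,keepdims=True))
    return s
def atz(c,px,h):
    px=np.atleast_2d(np.asarray(px,float)); s=slopes(c,px)
    d=np.c_[s,np.ones(len(s))]@c["R"]; o=-c["R"].T@c["t"]
    return o+d*((h-o[2])/d[:,2])[:,None]
def proj(c,X):
    q=np.atleast_2d(X)@c["R"].T+c["t"]; s=q[:,:2]/q[:,2:]
    s=s*(1+c["k1"]*(s**2).sum(1,keepdims=True)); K=c["intrinsics"]
    return np.c_[s[:,0]*K[0,0]+K[0,2],s[:,1]*K[1,1]+K[1,2]]
def down(yaw):
    """tool z down, tool x (jaw) along yaw"""
    c,s=np.cos(yaw),np.sin(yaw)
    return Rn.from_matrix(np.array([[c,s,0],[s,-c,0],[0,0,-1]])).as_quat()
E
python3 - <<'E'
from h import *
for n in("top","scene"):
    c=capture(n); cv2.imwrite(f"pics/{n}1.png",c["image"]); print(n,-c["R"].T@c["t"])
    for q in("box","cover","battery","dock"):
        for d in silhouettes(n,q)[:4]:
            m=d["region"]; v,u=np.where(m); k=c["range_z"][v,u]>0; 
            P=world(c,np.c_[u,v][k][::5])
            r=cv2.minAreaRect((P[:,:2]*1000).astype(np.float32))
            print(n,q,round(d["conf"],2),np.round(d["xy"]),m.sum(),"ctr",np.round(np.median(P,0),3),"rect",np.round(r[0]),np.round(r[1]),round(r[2],1))
print(current_clock(),current_orientation())
E
```

```text
pics
top [0.26868069 0.17055354 1.14008326]
top box 0.73 [442. 172.] 6141 ctr [ 0.606 -0.138  0.051] rect [ 550. -140.] [245. 272.] 85.2
top cover 0.94 [436. 218.] 4564 ctr [ 0.485 -0.13   0.056] rect [ 490. -135.] [227. 130.] 85.4
top dock 0.96 [158. 297.] 2103 ctr [0.285 0.55  0.013] rect [285. 556.] [135. 101.] 23.4
top dock 0.92 [294. 181.] 1836 ctr [0.594 0.225 0.014] rect [595. 224.] [129.  92.] 8.8
top dock 0.92 [232. 302.] 2071 ctr [0.273 0.362 0.014] rect [274. 363.] [129.  99.] 8.5
top dock 0.62 [288. 248.] 1946 ctr [0.41  0.229 0.013] rect [413. 229.] [132.  92.] 11.0
scene [1.07824466 0.07834888 0.85854238]
scene box 0.78 [176. 327.] 10441 ctr [ 0.625 -0.144  0.051] rect [ 524. -155.] [276. 323.] 85.6
scene cover 0.67 [180. 276.] 5402 ctr [ 0.495 -0.136  0.056] rect [ 487. -138.] [231. 133.] 84.8
scene dock 0.93 [345. 236.] 1915 ctr [0.414 0.226 0.015] rect [412. 225.] [130.  92.] 10.9
scene dock 0.93 [387. 193.] 1600 ctr [0.276 0.358 0.012] rect [263. 363.] [150. 104.] 10.0
scene dock 0.72 [460. 190.] 1560 ctr [0.286 0.547 0.013] rect [280. 557.] [130. 115.] 22.5
scene dock 0.65 [356. 307.] 2474 ctr [0.597 0.221 0.014] rect [594. 222.] [130.  93.] 9.4
0.5 [ 7.83510460e-01  6.21378588e-01 -8.89645381e-05  4.38190851e-05]
```

View pics/top1.png

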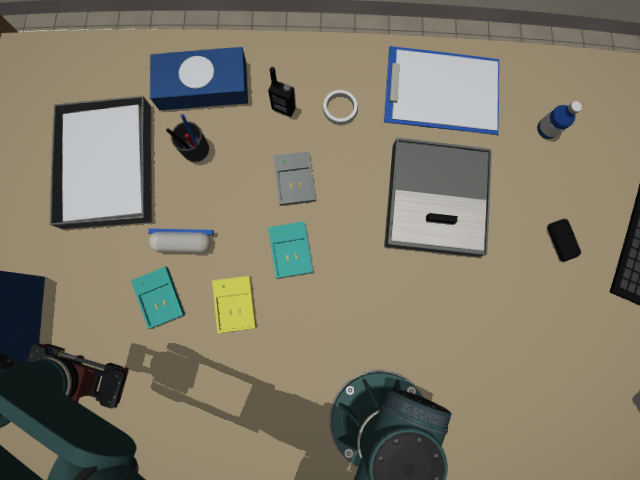

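View pics/scene1.png

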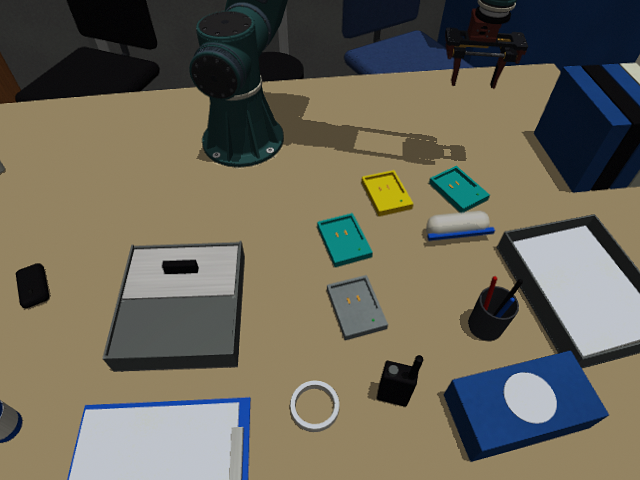

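The top view shows the box at (440,198) with its cover at the robot's side, handle at (441,218). Dock look-alikes are the turquoise ones at (291,250) and (158,297) and the yellow one at (235,303). The grey one at (294,181) is the dock, with its solid end pointing away (+x).

I'll push the cover open first, then look from close by with the wrist camera.

```bash
cat >> h.py <<'E'
B0=np.array([.550,-.140]); BY=np.radians(-4.7)
def box(x,y,z):
    c,s=np.cos(BY),np.sin(BY); return np.array([B0[0]+c*x-s*y,B0[1]+s*x+c*y,z])
def best(p,yaw):
    """half-turn variant with the last joint nearest mid range"""
    o=[(abs(q[5]),down(w)) for w in(yaw,yaw+np.pi,yaw-np.pi) for q in[inverse_kinematics(p,down(w))] if q is not None]
    return min(o,key=lambda a:a[0])[1]
E
python3 - <<'E'
from h import *
o=best(box(-95,0,150)/1 if 0 else box(-.095,0,.15),BY+np.pi/2)
move_gripper(0.0)
move_ptp(box(-.095,0,.15),o)
c=capture("wrist"); cv2.imwrite("pics/w0.png",c["image"])
P=world(c,[d["xy"] for d in spot_in("wrist","cover")[:1]]); print("cover",P)
print(servo_line(box(-.095,0,.064),o,contact_N=8), current_position())
print(servo_line(box(.041,0,.064),o,rate=.08,contact_N=15), current_position(),box(.041,0,.064),current_force())
servo_line(box(.030,0,.064),o)
servo_line(box(.030,0,.16),o,rate=.25)
servo_line(box(-.10,0,.20),o,rate=.25)
c=capture("wrist"); cv2.imwrite("pics/w1.png",c["image"]); print("cam",-c["R"].T@c["t"])
for q in("battery","cover","box"):
    for d in silhouettes("wrist",q)[:4]:
        v,u=np.where(d["region"]); k=c["range_z"][v,u]>0; P=world(c,np.c_[u,v][k])
        z=np.percentile(P[:,2],90); T=P[P[:,2]>z-.004]; r=cv2.minAreaRect((T[:,:2]*1000).astype(np.float32))
        print(q,round(d["conf"],2),np.round(d["xy"]),"z90",round(z,4),"rect",np.round(r[0],1),np.round(r[1],1),round(r[2],1))
c=capture("top")
for d in silhouettes("top","cover")[:1]:
    v,u=np.where(d["region"]); P=world(c,np.c_[u,v]); r=cv2.minAreaRect((P[:,:2]*1000).astype(np.float32)); print("topcover",r,np.median(P,0))
print(current_clock())
E
```

```text
cover [[ 0.4966394  -0.13657858  0.06243398]]
False [ 0.45579681 -0.13230332  0.06436922]
False [ 0.59038836 -0.1432858   0.06401697] [ 0.59086213 -0.14335948  0.064     ] [ 0.20470364 -1.29779478 -0.79603249]
cam [ 0.53186788 -0.13802575  0.39682366]
box 0.96 [316.  60.] z90 0.0562 rect [ 517.8 -136.9] [245.5 203.6] 85.3
topcover ((441.4659729003906, -1.569061279296875), (200.1432647705078, 444.82171630859375), 20.88517189025879) [ 0.46957384 -0.09543176  0.05545654]
9.0583
```

View pics/w1.png

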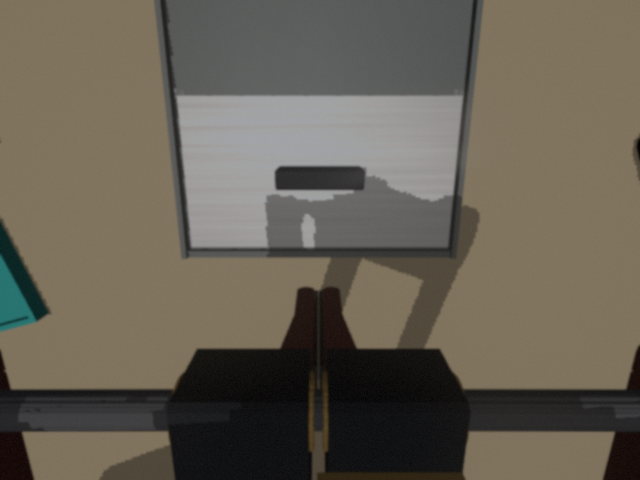

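```bash
python3 - <<'E'
from h import *
c=capture("wrist")
print(world(c,[[320,170],[320,178],[320,186],[250,150],[320,97],[320,92],[320,250],[320,256],[320,300]]).round(4))
print(current_position(),current_finger_gap(),c["intrinsics"][0,0],c["R"].round(2))
t=capture("top"); s=capture("scene")
cv2.imwrite("pics/ts.png",np.hstack([cv2.resize(t["image"][120:280,360:520],(480,480)),cv2.resize(s["image"][210:400,80:270],(480,480))])[:, :960][:, ::1]); 
im=cv2.imread("pics/ts.png"); cv2.imwrite("pics/ts.png",cv2.resize(im,(800,400)))
E
```

```text
[[ 0.4963 -0.1362  0.0848]
 [ 0.49   -0.1357  0.0832]
 [ 0.4839 -0.1352  0.0837]
 [ 0.514  -0.0792  0.0541]
 [ 0.5505 -0.1407  0.0554]
 [ 0.5546 -0.141   0.0497]
 [ 0.422  -0.1303  0.0541]
 [ 0.417  -0.1299  0.056 ]
 [ 0.4622 -0.1328  0.246 ]]
[ 0.45082897 -0.13181104  0.19957   ] 0.00046034644183365315 401.3531378498721 [[-0.08 -1.   -0.  ]
 [-0.95  0.08  0.29]
 [-0.29  0.02 -0.96]]
```

View pics/ts.png

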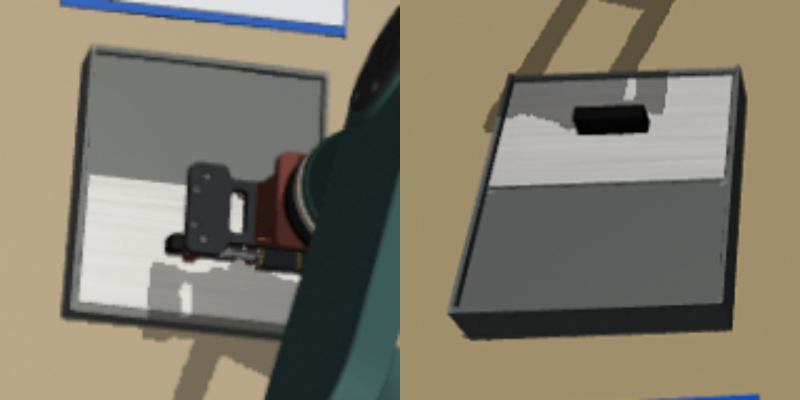

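The cover still sits closed, with its handle at (610,118) in the crop. I'll repeat the push in stages and watch both the handle and the fingertips.

```bash
python3 - <<'E'
from h import *
c=capture("wrist")
for u in(308,332):
    print(u,[(v,*world(c,[[u,v]])[0].round(3)) for v in(284,287,290,293,298,310)])
o=current_orientation()
servo_line(box(-.10,0,.060),o,rate=.2)
ims=[]
for x in(-.085,-.06,-.02):
    print(servo_line(box(x,0,.060),o,rate=.08,contact_N=15),current_position(),current_force().round(2))
    s=capture("scene"); ims.append(s["image"][170:370,100:280])
    d=spot_in("scene","cover"); print([ (world(s,[a["xy"]])[0].round(3),round(a["conf"],2)) for a in d[:1]])
cv2.imwrite("pics/st.png",cv2.resize(np.hstack(ims),(800,296)))
print(current_clock())
E
```

```text
308 [(284, np.float64(0.367), np.float64(-0.113), np.float64(-0.002)), (287, np.float64(0.463), np.float64(-0.128), np.float64(0.235)), (290, np.float64(0.464), np.float64(-0.128), np.float64(0.239)), (293, np.float64(0.463), np.float64(-0.128), np.float64(0.242)), (298, np.float64(0.463), np.float64(-0.128), np.float64(0.246)), (310, np.float64(0.463), np.float64(-0.128), np.float64(0.258))]
332 [(284, np.float64(0.365), np.float64(-0.139), np.float64(-0.001)), (287, np.float64(0.463), np.float64(-0.138), np.float64(0.237)), (290, np.float64(0.463), np.float64(-0.138), np.float64(0.239)), (293, np.float64(0.463), np.float64(-0.138), np.float64(0.243)), (298, np.float64(0.463), np.float64(-0.138), np.float64(0.248)), (310, np.float64(0.462), np.float64(-0.137), np.float64(0.257))]
False [ 0.46671954 -0.13347555  0.06073796] [ 0.54  1.02 -0.05]
[(array([ 0.5  , -0.141,  0.055]), 0.94)]
False [ 0.49033217 -0.13502471  0.05984436] [0.45 0.3  0.53]
[(array([ 0.507, -0.139,  0.057]), 0.6)]
False [ 0.52966204 -0.13818038  0.05977859] [ 0.26 -0.23 -0.12]
[(array([ 0.514, -0.126,  0.057]), 0.7)]
11.8667
```

View pics/st.png

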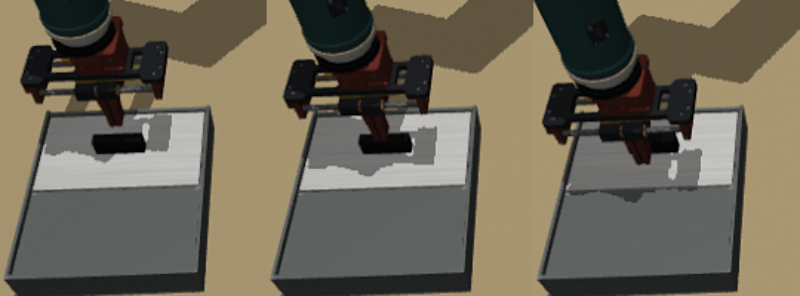

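The fingers pass above the handle: at commanded TCP z = 0.06, the tips ride over its 0.085 top. The wrist depth puts the tips about 35 mm above the reported TCP. I'll measure this offset with a gentle touch on the plate, then push lower.

```bash
python3 - <<'E'
from h import *
o=current_orientation()
servo_line(box(-.02,0,.085),o,rate=.2); servo_line(box(-.093,0,.085),o,rate=.2); servo_line(box(-.093,0,.045),o,rate=.2)
hit=servo_line(box(-.093,0,.012),o,rate=.03,contact_N=4); z=current_position()[2]; print(hit,z,current_force())
if hit:
    z+=.008; servo_line(box(-.093,0,z),o)
    print(servo_line(box(-.06,0,z),o,rate=.08,contact_N=15),current_position(),current_force().round(2))
s=capture("scene"); cv2.imwrite("pics/s2.png",cv2.resize(s["image"][170:370,80:300],(550,500)))
print(current_clock())
E
```

```text
True 0.019342822037208572 [-0.40656739  0.53995267  7.57212566]
False [ 0.49032403 -0.13501858  0.02712071] [-0.38 -0.37 -0.86]
14.6917
```

View pics/s2.png

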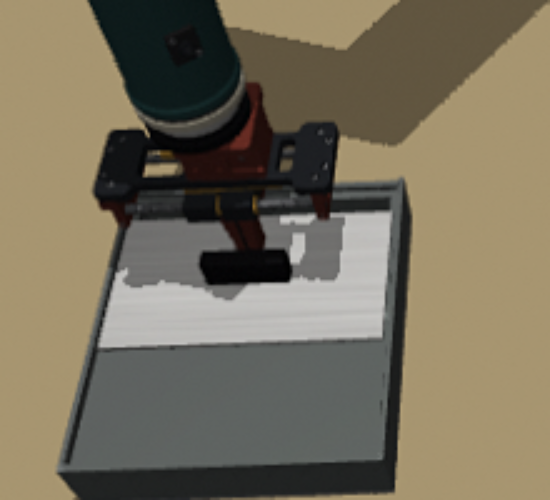

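Touch confirms it: the real tips are 36 mm above the reported TCP, and the fingers are now behind the handle. Continuing the push.

```bash
cat >> h.py <<'E'
DZ=.0357  # real tips above reported TCP
E
python3 - <<'E'
from h import *
o=current_orientation(); z=current_position()[2]
print(servo_line(box(.041,0,z),o,rate=.08,contact_N=15),current_position(),current_force().round(2))
servo_line(box(.025,0,z),o)
servo_line(box(.025,0,.09),o,rate=.25)
o=best(box(-.10,0,.17),BY+np.pi/2)
servo_line(box(-.13,0,.17),o,rate=.25)
c=capture("wrist"); cv2.imwrite("pics/w2.png",c["image"])
for q in("battery","cover"):
    for d in silhouettes("wrist",q)[:4]:
        v,u=np.where(d["region"]); k=c["range_z"][v,u]>0; P=world(c,np.c_[u,v][k])
        z=np.percentile(P[:,2],80); T=P[P[:,2]>z-.006]; r=cv2.minAreaRect((T[:,:2]*1000).astype(np.float32))
        print(q,round(d["conf"],2),np.round(d["xy"]),"z80",round(z,4),"rect",np.round(r[0],1),np.round(r[1],1),round(r[2],1))
print([(x,proj(c,box(-.064,x,.04))[0].round()) for x in(-.073,0,.073)])
print(current_clock())
E
```

```text
False [ 0.59084531 -0.14340649  0.02720517] [ 0.78  0.1  -0.64]
battery 0.72 [317. 144.] z80 0.0459 rect [ 486.8 -131.4] [24.1 38. ] 1.8
cover 0.83 [323.  26.] z80 0.055 rect [ 564.8 -142.4] [232.7  34.6] 85.2
[(-0.073, array([411., 143.])), (0, array([319., 143.])), (0.073, array([227., 143.]))]
17.7667
```

View pics/w2.png

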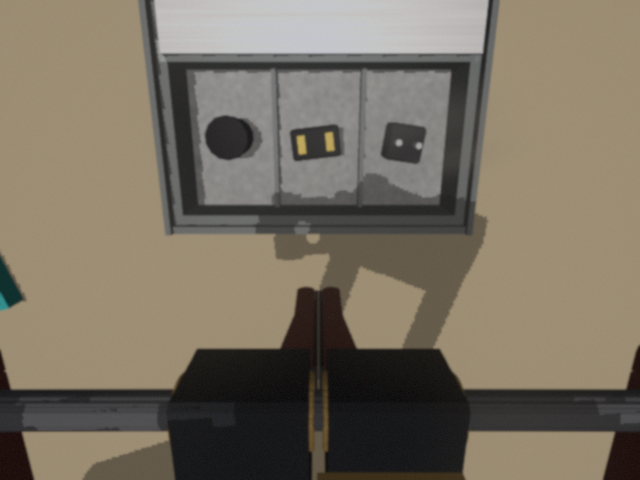

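The wrist view shows the cover slid back, with the tin at (228,137), the battery with two brass strips at (316,143) in the middle pocket, and the two-pin plug at (403,143). Depth puts the battery top at 0.046, which matches the 0.006 + 0.040 given. Next I'll grasp it and look at the dock from above.

```bash
python3 - <<'E'
from h import *
b=np.array([.4868,-.1314]); yaw=np.radians(1.8)
zg=.015-DZ
pre=np.r_[b,.05]
o=best(pre,yaw)
move_gripper(.060)
move_ptp(np.r_[b,.09],o)
servo_line(np.r_[b,.035],o,rate=.2)
print(servo_line(np.r_[b,zg],o,rate=.08,contact_N=6),current_position())
move_gripper(0.0); print("gap",current_finger_gap())
servo_line(np.r_[b,zg+.10],o,rate=.15); print("gap",current_finger_gap(),current_force())
s=capture("scene"); 
o2=best(np.array([.5,.21,zg+.11]),np.radians(9))
move_ptp(np.array([.50,.21,zg+.11]),o2)
print("gap",current_finger_gap())
c=capture("wrist"); cv2.imwrite("pics/w3.png",c["image"])
for n in("wrist","top"):
  t=capture(n)
  for d in silhouettes(n,"dock")[:3]:
    v,u=np.where(d["region"]); k=t["range_z"][v,u]>0; P=world(t,np.c_[u,v][k])
    P=P[(P[:,2]>.003)&(P[:,2]<.03)]; r=cv2.minAreaRect((P[:,:2]*1000).astype(np.float32)); 
    print(n,round(d["conf"],2),np.round(d["xy"]),np.round(r[0],1),np.round(r[1],1),round(r[2],1),P[:,2].max().round(4),np.percentile(P[:,2],[10,50,90]).round(4))
print(current_clock())
E
```

```text
False [ 0.48717768 -0.1315215  -0.0203891 ]
gap 0.023687249114268037
gap 0.023738376042659232 [-0.11683943  0.12967264 -0.53707357]
gap 0.023843488858278597
wrist 0.96 [451. 234.] [595.6 224.7] [129.6  92.6] 8.9 0.0224 [0.0086 0.0113 0.0198]
wrist 0.77 [189. 189.] [411.1 228.3] [128.6  92.4] 11.2 0.0221 [0.0086 0.0112 0.0197]
wrist 0.66 [52. 13.] [313.3 327. ] [62.2 12.4] 10.2 0.0217 [0.0069 0.0184 0.0199]
top 0.98 [158. 298.] [285.1 551.4] [134.   92.8] 24.1 0.0259 [0.0083 0.0134 0.0218]
top 0.97 [232. 304.] [271.5 362.4] [128.9  97.4] 9.0 0.0268 [0.0084 0.0134 0.0219]
24.575
```

View pics/w3.png

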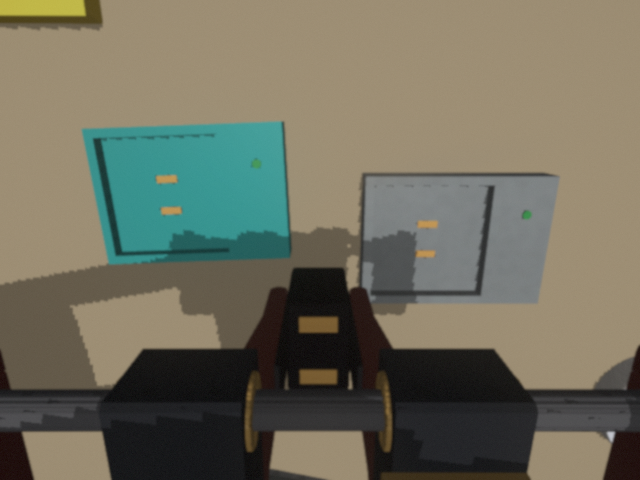

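The battery is held upright at (318,330). The grey dock is at (455,238), with the well on the robot side and the solid end with the green LED towards +x. Both views agree, giving a well centre of about (0.578, 0.222).

```bash
python3 - <<'E'
from h import *
w=np.array([.5956,.2247])-.018*np.array([np.cos(.155),np.sin(.155)]); zp=-.0204+.004
o=best(np.r_[w,zp+.1],.155)
servo_line(np.r_[w,zp+.07],o,rate=.15); 
servo_line(np.r_[w,zp+.012],o,rate=.12)
print(servo_line(np.r_[w,zp-.003],o,rate=.02,contact_N=3),current_position()[2]-zp,current_finger_gap())
move_gripper(.042); print(current_finger_gap())
servo_line(np.r_[w,zp+.10],o,rate=.15)
move_ptp(np.array([.45,.21,.14]),o)
for n in("wrist","top"):
  t=capture(n); cv2.imwrite(f"pics/{n}9.png",t["image"])
  for q in("battery","cover"):
   for d in silhouettes(n,q)[:2]:
    v,u=np.where(d["region"]); k=t["range_z"][v,u]>0; P=world(t,np.c_[u,v][k])
    z=np.percentile(P[:,2],80); T=P[abs(P[:,2]-z)<.006]; r=cv2.minAreaRect((T[:,:2]*1000).astype(np.float32)); 
    print(n,q,round(d["conf"],2),np.round(d["xy"]),np.round(r[0],1),np.round(r[1],1),round(r[2],1),z.round(4))
a=cv2.imread("pics/wrist9.png"); b=cv2.imread("pics/top9.png")[120:280,260:500]
cv2.imwrite("pics/fin.png",np.hstack([cv2.resize(a,(400,300)),cv2.resize(b,(400,300))]))
print(w,current_clock())
E
```

```text
True -0.0002806002218699831 0.02400884036643929
0.042077514883392904
wrist battery 0.86 [480. 238.] [578.5 222.1] [24.3 37.8] 8.9 0.0496
top cover 0.68 [441. 170.] [ 610.8 -148. ] [230.7 128. ] 85.6 0.0577
[0.57781579 0.22192116] 28.7917
```

View pics/fin.png

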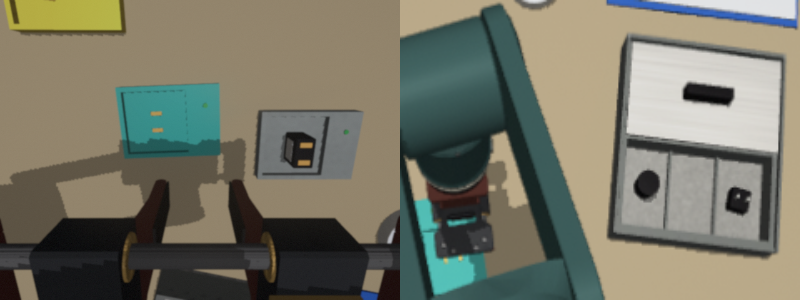

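Battery upright in the grey well at (300,148), top at 0.0496. The cover is slid back to box x ≈ +61 mm and the middle pocket is empty.

```bash
python3 -c "
from h import *
print(current_position(),current_force().round(2),abs(current_qvel()).max(),current_clock()); print(close_job())"
```

```text
[0.45083007 0.20997016 0.13935778] [ 0.4   0.23 -0.03] 0.006721015257077006 28.7917
the job is handed in; nothing more can be done
None
```

The job is done and handed in at about 29 s on the robot's clock. I pushed the cover back by its handle, took the battery from the middle pocket and set it upright in the grey dock's well. The gripper was clear of everything at hand-in.

**Last checks**
- **Battery:** the wrist view puts it at (578.5, 222.1) mm, within 1 mm of the well's centre. Its top is at 49.6 mm, against 50 mm expected if it stands on the well's floor.
- **Cover:** it lies slid back at about box x = +61 mm. The top camera read its height as 57.7 mm, 2.7 mm above the 55 mm expected for the plate's top. I took this as calibration error plus the handle in the mask, since the wrist camera read 55.0 mm after the push.

**What disagreed:** the real fingertips sit about 36 mm above the reported TCP. Because of that, my first push, and a staged repeat to see why, passed over the handle without moving the cover. I measured the offset by a light touch on the plate and corrected for it in every later move.

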